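Load the sprung tilt stand and tip it to its slanted stop

ROBOT

A 6-joint arm with a two-finger parallel gripper is mounted at the origin on a cart in front of the work surface, level with it; the furniture and walls round the work are solid. World frame = base frame: x ahead of the robot, y to its left, z up, the work surface at z = 0. Lengths are in m, angles in degrees, forces in N, time in s.
With the tool pointing down it reaches from about 0.3 to 0.75 m from the base axis. Payload 8.5 kg.
Tool frame: the origin (TCP) lies at the very end of the fingers, on their centre line; the grasp point (between the pads) lies 19 mm behind it (env.tcp_to_grasp is the distance from the TCP to the grasp point, in m); z points along the fingers, y is the line along which they close (so a half turn about z gives the same grasp; the last joint's range is limited). The gripper opens to 85 mm and grips with 20 to 120 N. Pads are 22 mm wide; open, the fingers measure 114 mm over their backs; the gripper's body (76 mm by 85 mm) begins 54 mm behind the grasp point. The pads swing forward as they close: fully open they stand 13 mm farther back than shut.
Start: joints at [-86.477, 21.807, 74.336, -0, 83.858, -12.336], TCP at [0.15, -0.529, 0.231] pointing down, gripper open.
Joint ranges: [-178.18, 178.18], [-50.72, 133.34], [12.68, 142.11], [-81.47, 261.47], [9.98, 163.14], [-165.26, 165.26]. Speed limits (degrees/s): [136.94, 136.94, 180, 180, 180, 180].

INTERFACE

Orientations are given as a 3x3 rotation matrix whose columns are the frame's x, y, z axes.
In Python, from rig import status, get_image, env gives the robot as it stands.
- The arm moves only by the shell command python3 -m handwheel 'ROWS' [FORCE]. ROWS is text: rows parted by semicolons, each of 7 numbers parted by spaces: the shift along the world's x, y, z in cm, then the turn, a rotation vector about the world's x, y, z in degrees, then the opening, from 0 (shut) to 1 (fully open). In form: dx dy dz wx wy wz gripper; .... A call has 1 to 8 rows; each row is the pose to reach, as a shift and turn from the pose commanded when the call began; what a row does not reach only later rows make up. A row lasts 1/12 s, in which the tool goes at most 41.7 mm and 7.16 degrees, less where a joint would pass 70% of its speed; a pose out of reach is approached as far as the arm can. A call with a gripper value outside its range is refused whole. The fingers move at their own pace and stop on an object; FORCE is the grip in N (left out, the last holds). Time passes only in rows, so rows that repeat a pose let the fingers close. It gives the time, the measured TCP pose, the force, the opening and the grip force at its end, in the units of the state.
- status.observe(): the state, without advancing time (a new reading comes with each control period).
- get_image(name): name is "side" or "top"; returns a dict with "color" (480x640x3 uint8, red, green, blue), "vertical_fov" (degrees; the focal length in pixels is half the picture's height over the tangent of half this angle, whatever the lens; pixels are square), "cx", "cy" (the principal point, pixels), "xyz" and "orientation" of the camera in the world. Camera axes: x right, y down, z forward; pixel columns grow to the right and rows downward; lengths in m; the calibration is good to about 2 mm. A picture is of the moment at which its call begins. There is no depth.
- env.close_job(): hands the job in; it is judged then, once.
The state is a dict: "time_s": time; "q": joint angles; "qvel": joint speeds; "joint_efforts": joint torques, N m; "position": TCP position; "tool_rot": TCP orientation; "ft_force": force on the tool from outside, world axes, zero at the start; "wrist_torque": the same for the moment, N m; "grip_width": finger opening in m; "gripper_force": force on a finger pad.
Only numpy, scipy, OpenCV 4.12 (cv2) and the standard library are available. Lean on these libraries where they do the work, as an engineer would, in place of code of your own. Each camera call takes 0.05 s, during which the arm holds its last target. There are 200 camera calls.

TASK

Put the jar with the teal lid upright into the blue cup of the tilt stand and let go of it. Then push the stand's red bar over towards the cup, gently and without touching the jar, until the sprung cup passes its dead point and snaps over to its slanted stop by itself; do not ram it against the stop, because the stop is set differently every time. Leave the jar sitting in the slanted cup and do not disturb the blue-lidded jar or the beaker.

Things in the scene. Friction and masses are not known exactly. Their poses are not given: they have to be found in the camera images.
- jar_teal: sample jar with teal screw lid, 59 mm across the lid (z 49 to 65 mm), body 56 mm across, 65 mm tall, about 0.1 kg; origin at the centre of its underside, z up. Stands on the worktop at the start.
- jar_blue: bystander of the same shape and size with a blue lid; leave it where it is.
- beaker: bystander: clear 80 mm tall beaker, 62 to 69 mm across; origin at the centre of its underside.
- stand: fixed grey base plate 160 (x, centred) by 140 mm (y -60 to 80) with two A-frames at y +-46 bearing the hinge 90 mm above the worktop. Origin under the hinge, on the worktop; +x is the way the cup tips, y is parallel to the hinge. On its +y side (x -75 to 10, y 45 to 80, up to 125 mm high) sit the spring and the stop: keep off. A tall wall tap overhangs the sink to the right of it.
- cup (a point): centre of the blue cup's inner floor, 110 mm above the worktop while upright (20 mm above the hinge); z is the cup's axis. The cup is open on top, 64 mm inside and 71 mm outside diameter, rim 30 mm above its floor, so a seated jar's lid stands clear above the rim.
- bar (a point): middle of the red push bar, round, 10 mm thick, 72 mm long, parallel to the hinge, on an 8 mm upright at each end; it moves with the cup. Upright: 50 mm behind the cup's axis (stand -x), 95 mm above the hinge, 185 mm above the worktop, 10 mm above a seated jar's top. The space behind it (-x) is free for fingers.
- cradle (a joint): tilt of the cup, rad: 0 upright, plus = tipped to stand +x (bar goes +x, first rising 12 mm). The spring holds it upright (1 to 10 N at the bar) up to a dead point somewhere in 0.2 to 0.9; past it the cup runs ahead of the fingers to a hard stop about 0.15 to 0.25 later (0.42 to 1.1). Both differ each run, unmeasured: feel them. Over 15 N on cup or bar is too much.
There are look-alikes about, which are no part of the job. Of the things that look like the jar_teal, take the one that is farthest from the robot's base at the start.

How it is judged (in metres and radians):
On the way, in this order (a step that is already met when the one before it is completed fails the run):
1. the teal-lidded jar stands in the upright cup, let go of (distance between jar_teal and cup below 0.008 m and angle between the z axis of jar_teal and the z axis of cup, either way round below 0.12 rad and value of joint cradle below 0.06 rad and contact force between the fingers and jar_teal below 0.2 N), for 0.2 s.
2. the cup has snapped over to its slanted stop (value of joint cradle above 0.36 rad and contact force between the fingers and cradle below 0.2 N), for 0.3 s.
At the end, for the whole second after the job is handed in: The cup rests untouched at its slanted stop (joint above 0.36 rad, where only the stop can hold it), and the teal-lidded jar sits at rest in the cup: its underside within 12 mm of the cup's floor centre and its axis within 0.35 rad (it may lean in the cup) of the cup's (value of joint cradle above 0.36 rad and velocity of joint cradle below 0.1 rad/s and distance between jar_teal and cup below 0.012 m and angle between the z axis of jar_teal and the z axis of cup, either way round below 0.35 rad and linear speed of jar_teal below 0.02 m/s).
It fails at once if the robot loads the cup, its bar or its frame with more than 15 N (contact force between any of the fingers, the arm and cradle above 15 N).
It fails at once if the robot touches the jar while the cup is tipped (value of joint cradle above 0.12 rad and contact force between the fingers and jar_teal above 0.5 N).
It fails at once if a bystander (blue-lidded jar, beaker) is moved more than 30 mm (distance of any of jar_blue, beaker from where it was at the start of the episode above 0.03 m).
It also fails if it takes over 67 s, if anything falls off the work surface, if the arm or the gripper's body presses on something with over 40 N, if the wrist force passes 120 N, or if a joint passes its speed limit or range.

## Working session

There is one attempt and no reset: what is moved stays moved. The work goes in short steps, Python scripts to look and compute and a shell command to move; the robot and the scene stay as the last step left them, time stands still between calls to the robot, and variables do not carry over. Pictures are saved under pics/ and viewed, at most 10 in all, crops included, and the job is handed in when it is done.

```bash
ls; mkdir -p pics; python3 - <<'E'
from rig import status,get_image,env
import cv2
for n in("side","top"):
    d=get_image(n); cv2.imwrite(f"pics/{n}0.png",d["color"][:,:,::-1])
    print(n,{k:v for k,v in d.items() if k!="color"})
s=status.observe(); print(s)
E
```

```text
pics
side {'vertical_fov': 53.01432928005673, 'cx': 324.1702994640196, 'cy': 247.15244957636915, 'xyz': array([0.05088369, 0.84794244, 0.44726687]), 'orientation': array([[-0.83582378, -0.20117097,  0.51081195],
       [-0.54897133,  0.29711806, -0.78124985],
       [ 0.00539334, -0.93340832, -0.35877544]])}
top {'vertical_fov': 42.37653414206551, 'cx': 332.88423268412663, 'cy': 244.1353076639343, 'xyz': array([0.28166746, 0.14447391, 1.32699225]), 'orientation': array([[-0.02740662, -0.98014551,  0.1963763 ],
       [-0.99962256,  0.02649886, -0.00724899],
       [ 0.00190131, -0.19650085, -0.98050181]])}
{'time_s': 0.1, 'q': array([-8.64768572e+01,  2.18358488e+01,  7.43786769e+01, -7.65667085e-04,
        8.38580716e+01, -1.23355446e+01]), 'qvel': array([ 0.01315426, -0.03034303, -0.11798707, -0.00846174,  0.08264333,
        0.12332779]), 'joint_efforts': array([ 4.76520669e-03, -4.49216688e+01, -2.31654847e+01, -1.59831598e-04,
        3.69979301e-03, -3.56913432e-06]), 'position': array([ 0.15027629, -0.52880069,  0.23079573]), 'tool_rot': array([[ 9.61938214e-01,  2.73267019e-01, -9.11246123e-05],
       [ 2.73266912e-01, -9.61937419e-01,  1.26384932e-03],
       [ 2.57712162e-04, -1.24064630e-03, -9.99999197e-01]]), 'ft_force': array([ 0.13421876, -0.51234405,  0.04155071]), 'wrist_torque': array([-0.01846573, -0.02822528, -0.01121937]), 'gripper_force': 0.0, 'grip_width': 0.08533347644121415}
```

View pics/side0.png

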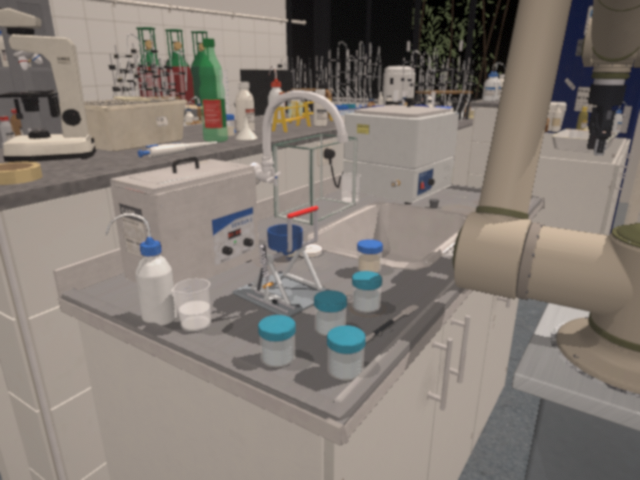

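View pics/top0.png

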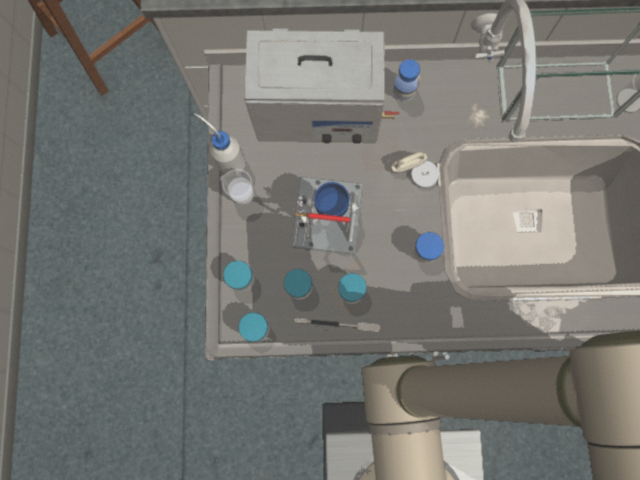

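```bash
cat > h.py <<'E'
import numpy as np,cv2
from rig import status,get_image,env
def ray(d,u,v):
    f=240/np.tan(np.radians(d["vertical_fov"]/2))
    return d["orientation"]@np.array([(u-d["cx"])/f,(v-d["cy"])/f,1])
def onz(d,u,v,z):
    r=ray(d,u,v); return d["xyz"]+r*(z-d["xyz"][2])/r[2]
def proj(d,p):
    f=240/np.tan(np.radians(d["vertical_fov"]/2))
    c=d["orientation"].T@(np.array(p)-d["xyz"]); return d["cx"]+f*c[0]/c[2],d["cy"]+f*c[1]/c[2]
E
python3 - <<'E'
from h import *
d=get_image("top"); im=d["color"]
hsv=cv2.cvtColor(im,cv2.COLOR_RGB2HSV)
for nm,lo,hi in(("teal",(85,90,50),(98,255,255)),("blue",(103,120,40),(125,255,255)),("red",(0,150,80),(6,255,255))):
    n,l,s,c=cv2.connectedComponentsWithStats(cv2.inRange(hsv,lo,hi))
    for i in range(1,n):
        if s[i,4]>80:
            z={"teal":.065,"blue":.065,"red":.19}[nm]; p=onz(d,*c[i],z); print(nm,s[i],c[i].round(1),p.round(4),np.hypot(*p[:2]).round(3))
            if nm=="teal": print(hsv[int(c[i][1]),int(c[i][0])])
a=cv2.resize(im[160:350,200:450],None,fx=3.2,fy=3.15,interpolation=cv2.INTER_CUBIC)
cv2.imwrite("pics/c1.png",a[:,:,::-1])
E
```

```text
teal [224 261  28  28 609] [237.3 274.3] [0.4764 0.3336 0.065 ] 0.582
[ 94 127 165]
teal [284 269  28  28 579] [297.4 282.7] [0.4556 0.2102 0.065 ] 0.502
[ 94 118 119]
teal [339 274  27  27 587] [352.  286.8] [0.4441 0.0985 0.065 ] 0.455
[ 94 127 163]
teal [239 313  29  28 635] [252.7 326.6] [0.3687 0.302  0.065 ] 0.477
[ 95 130 165]
blue [400  60  19  21 282] [409.2  69. ] [ 0.9236 -0.0439  0.065 ] 0.925
blue [212 132  17  16 189] [220.5 140.1] [0.769  0.3704 0.065 ] 0.854
blue [316 189  21  24 287] [326.9 200.8] [0.6279 0.1451 0.065 ] 0.644
blue [416 233  27  26 550] [429.3 245.6] [ 0.526  -0.0651  0.065 ] 0.53
red [308 214  42   8 152] [328.3 217.1] [0.5617 0.1433 0.19  ] 0.58
```

View pics/c1.png

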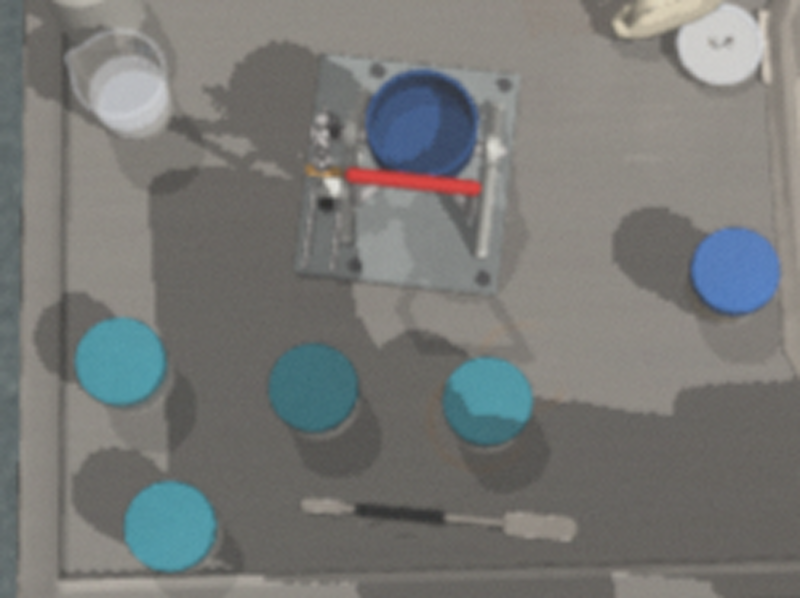

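```bash
python3 - <<'E'
from h import *
d=get_image("top")
c=lambda u,v:(200+u/3.2,160+v/3.15)
L=onz(d,*c(345,175),.187);R=onz(d,*c(481,188),.187)
print("bar",L,R,(L+R)/2,np.linalg.norm(L-R),"yaw",np.degrees(np.arctan2(-(L-R)[0],(L-R)[1])))
print("rim",onz(d,*c(421,124),.14))
P=[onz(d,*c(*p),.008) for p in((322,55),(519,73),(495,293),(298,273))]
P=np.array(P);print(P.round(3),[np.linalg.norm(P[i]-P[(i+1)%4]).round(3) for i in range(4)])
for a,b in((1,0),(2,3)): w=P[b]-P[a];print(np.degrees(np.arctan2(-w[0],w[1])))
for a,b in((3,0),(2,1)): w=P[b]-P[a];print(np.degrees(np.arctan2(w[1],w[0])))
m=P.mean(0);print("plate centre",m)
# other teal from side: check
s=get_image("side")
hsv=cv2.cvtColor(s["color"],cv2.COLOR_RGB2HSV)
n,l,st,cc=cv2.connectedComponentsWithStats(cv2.inRange(hsv,(85,90,50),(98,255,255)))
for i in range(1,n):
    if st[i,4]>150: print(st[i],onz(s,*cc[i],.057).round(4))
im=s["color"]
a=cv2.resize(im[190:330,150:350],None,fx=4,fy=4,interpolation=cv2.INTER_CUBIC)
cv2.imwrite("pics/c2.png",a[:,:,::-1])
E
```

```text
bar [0.56649363 0.18203223 0.187     ] [0.55628624 0.10177268 0.187     ] [0.56138994 0.14190245 0.187     ] 0.08090603604076319 yaw -7.247956672681756
rim [0.61002958 0.1358369  0.14      ]
[[0.699 0.202 0.008]
 [0.682 0.066 0.008]
 [0.525 0.088 0.008]
 [0.543 0.221 0.008]] [np.float64(0.137), np.float64(0.158), np.float64(0.134), np.float64(0.157)]
-7.0580506976567134
-7.541886132008259
-6.924159090564998
-7.990329508319324
plate centre [0.61201701 0.1443469  0.008     ]
[352 272  29  18 436] [0.4429 0.0999 0.057 ]
[315 291  31  21 545] [0.4541 0.2121 0.057 ]
[258 315  37  26 793] [0.4756 0.3346 0.057 ]
[327 325  38  28 878] [0.3673 0.3028 0.057 ]
```

View pics/c2.png

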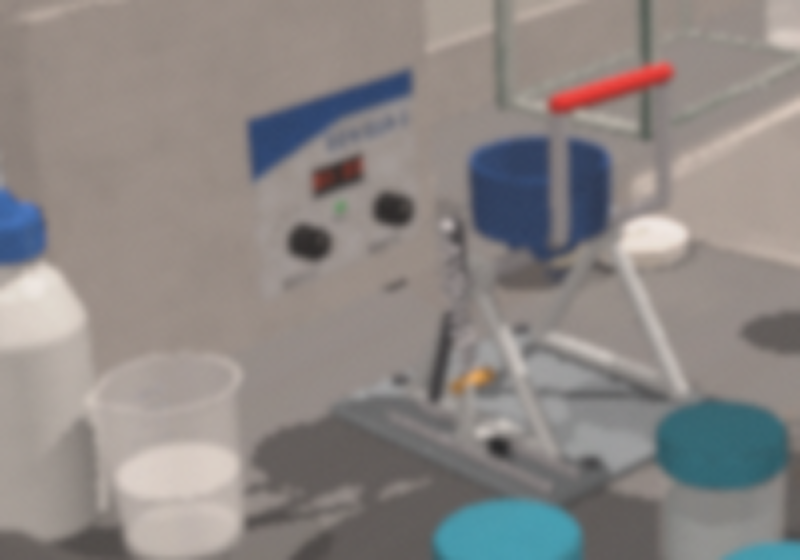

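```bash
python3 -m handwheel '20 22 0 0 0 0 0.85;20 22 0 0 0 0 0.85;20 22 0 0 0 0 0.85;20 22 0 0 0 0 0.85;20 22 0 0 0 0 0.85;20 22 0 0 0 0 0.85;20 22 0 0 0 0 0.85;20 22 0 0 0 0 0.85' 40; python3 -m handwheel '7.6 32 0 0 0 -10 0.85;7.6 32 0 0 0 -23 0.85;7.6 32 0 0 0 -23 0.85;7.6 32 0 0 0 -23 0.85;7.6 32 0 0 0 -23 0.85;7.6 32 0 0 0 -23 0.85;7.6 32 0 0 0 -23 0.85;7.6 32 0 0 0 -23 0.85'; python3 -m handwheel '5 32.3 0 0 0 0 0.85;5 32.3 0 0 0 0 0.85;5 32.3 0 0 0 0 0.85;5 32.3 0 0 0 0 0.85;5 32.3 0 0 0 0 0.85;5 32.3 0 0 0 0 0.85;5 32.3 0 0 0 0 0.85;5 32.3 0 0 0 0 0.85'
```

```text
time_s: 0.92
position: [0.3531, -0.3046, 0.2316]
tool_rot: [[0.961, 0.278, 0.001], [0.278, -0.961, 0.001], [0.001, -0.001, -1.0]]
ft_force: [-0.3, -0.3, 0.9]
grip_width: 0.0728
gripper_force: 0.0
time_s: 1.58
position: [0.4245, 0.0053, 0.2315]
tool_rot: [[0.992, -0.125, 0.0], [-0.125, -0.992, -0.0], [0.001, 0.0, -1.0]]
ft_force: [1.0, -0.8, 0.5]
grip_width: 0.0726
gripper_force: 0.0
time_s: 2.25
position: [0.4744, 0.3291, 0.2311]
tool_rot: [[0.992, -0.123, -0.0], [-0.123, -0.992, 0.0], [-0.0, -0.0, -1.0]]
ft_force: [1.2, -0.5, -0.1]
grip_width: 0.0728
gripper_force: 0.0
```

```bash
python3 - <<'E'
from h import *
s=status.observe();print(s["position"],s["q"].round(1),s["tool_rot"].round(3),s["grip_width"])
# check stand model in side view
d=get_image("side")
o=np.array([.6103,.135,0]);a=np.radians(-7.3);X=np.array([np.cos(a),np.sin(a),0]);Y=np.array([-np.sin(a),np.cos(a),0])
for e in(36,-36): print("bar end",(np.array(proj(d,o-.05*X+Y*e/1e3+[0,0,.185]))-[150,190])*4)
print("rim",[(np.array(proj(d,o+[0,0,.14]+.0355*(np.cos(t)*X+np.sin(t)*Y)))-[150,190])*4 for t in(0,1.57,3.14,4.71)])
E
```

```text
[0.4744023  0.32910966 0.23110295] [ 23.   24.6  69.9   0.   85.6 120.1] [[ 0.992 -0.123 -0.   ]
 [-0.123 -0.992  0.   ]
 [-0.    -0.    -1.   ]] 0.07279240524018217
bar end [558.89140924 101.86269909]
bar end [663.20183501  68.79570587]
rim [array([489.67470641, 137.77861335]), array([487.20697481, 170.49250982]), array([591.43630767, 168.4278167 ]), array([589.07608589, 135.93121777])]
```

```bash
python3 -m handwheel '0 0 -3 0 0 0 0.85;0 0 -7 0 0 0 0.85;0 0 -11 0 0 0 0.85;0 0 -15 0 0 0 0.85;0 0 -17.5 0 0 0 0.85;0 0 -19 0 0 0 0.85;0 0 -19.6 0 0 0 0.85;0 0 -19.6 0 0 0 0.85'; python3 - <<'E'
from h import *
t=get_image("top");s=get_image("side");print(status.observe()["position"])
a=np.hstack([cv2.resize(s["color"][230:400,200:360],(400,425)),cv2.resize(t["color"][190:360,180:340],(400,425))])
cv2.imwrite("pics/g.png",a[:,:,::-1])
E
```

```text
time_s: 2.97
position: [0.4741, 0.3261, 0.0342]
tool_rot: [[0.992, -0.124, -0.002], [-0.124, -0.992, -0.001], [-0.002, 0.001, -1.0]]
ft_force: [-0.1, 0.2, -0.3]
grip_width: 0.0724
gripper_force: 0.2
[0.4744737  0.32621921 0.03514901]
```

View pics/g.png

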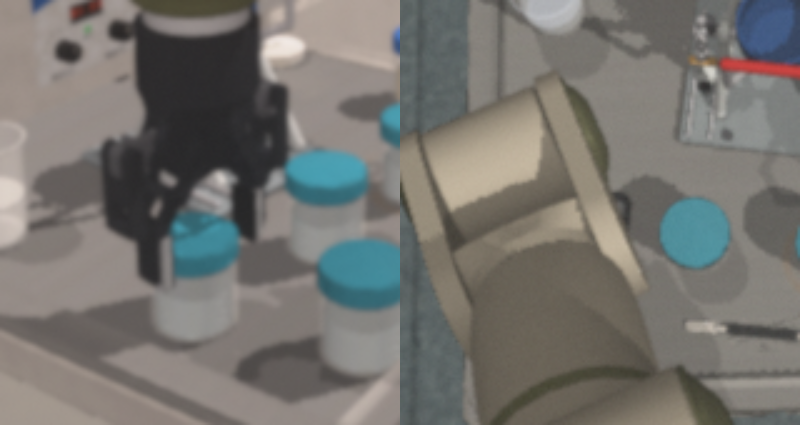

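```bash
python3 -m handwheel '0.1 0.4 0 0 0 0 0.85;0.15 0.8 0 0 0 0 0.85;0.15 0.8 0 0 0 0 0.85;0.15 0.8 0 0 0 0 0.85' ; python3 -m handwheel '0 0 0 0 0 0 0.5;0 0 0 0 0 0 0.5;0 0 0 0 0 0 0.5;0 0 0 0 0 0 0.5;0 0 0 0 0 0 0.5;0 0 0 0 0 0 0.5' 40
```

```text
time_s: 3.4
position: [0.4761, 0.3348, 0.0355]
tool_rot: [[0.992, -0.124, 0.0], [-0.124, -0.992, 0.0], [0.0, -0.0, -1.0]]
ft_force: [-0.2, -0.2, 0.2]
grip_width: 0.0726
gripper_force: 0.0
time_s: 3.9
position: [0.4762, 0.3344, 0.0357]
tool_rot: [[0.992, -0.124, 0.0], [-0.124, -0.992, 0.0], [0.0, -0.0, -1.0]]
ft_force: [-0.2, -1.9, 6.2]
grip_width: 0.0581
gripper_force: 43.1
```

```bash
python3 -m handwheel '0 0 2 0 0 0 0.5;0 0 5 0 0 0 0.5;0 0 9 0 0 0 0.5;0 0 13 0 0 0 0.5;0 0 17 0 0 0 0.5;0 0 20 0 0 0 0.5;0 0 21.5 0 0 0 0.5;0 0 21.5 0 0 0 0.5'; python3 -m handwheel '2 -3 0 0 0 0 0.5;4 -6 0 0 0 0 0.5;6 -9 0 0 0 0 0.5;8 -12 0 0 0 0 0.5;10 -15 0 0 0 0 0.5;12 -18 0 0 0 0 0.5;13.4 -20 0 0 0 0 0.5;13.4 -20 0 0 0 0 0.5'; python3 -m handwheel '0 0 0 0 0 0 0.5;0 0 0 0 0 0 0.5;0 0 0 0 0 0 0.5;0 0 0 0 0 0 0.5'; python3 - <<'E'
from h import *
t=get_image("top");s=get_image("side");print(status.observe()["position"])
a=np.hstack([cv2.resize(s["color"][130:330,200:360],(400,500)),cv2.resize(t["color"][120:320,240:400],(400,500))])
cv2.imwrite("pics/p.png",a[:,:,::-1])
o=np.array([.6103,.135,0])
print((np.array(proj(s,o+[0,0,.13]))-[200,130])*2.5)
E
```

```text
time_s: 4.57
position: [0.4769, 0.3349, 0.2538]
tool_rot: [[0.992, -0.124, 0.006], [-0.124, -0.992, 0.003], [0.006, -0.003, -1.0]]
ft_force: [-0.1, -0.4, -0.7]
grip_width: 0.0577
gripper_force: 43.4
time_s: 5.23
position: [0.6118, 0.1302, 0.2471]
tool_rot: [[0.992, -0.129, -0.004], [-0.129, -0.992, -0.001], [-0.003, 0.002, -1.0]]
ft_force: [0.8, -1.1, -0.9]
grip_width: 0.0577
gripper_force: 43.5
time_s: 5.57
position: [0.6094, 0.1356, 0.2501]
tool_rot: [[0.992, -0.123, -0.0], [-0.123, -0.992, 0.0], [-0.001, -0.0, -1.0]]
ft_force: [-0.8, 0.1, -1.1]
grip_width: 0.0577
gripper_force: 43.5
[0.60963505 0.13532428 0.25037046]
[212.45476642 257.38142472]
```

View pics/p.png

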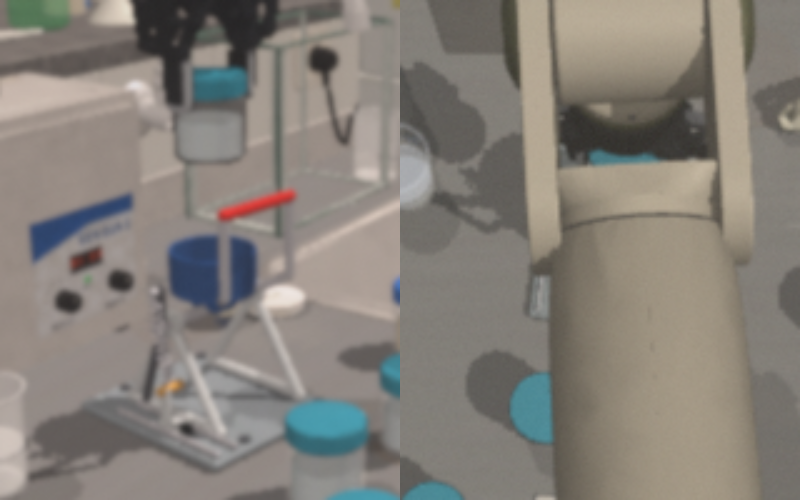

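```bash
python3 -m handwheel '0.03 0 -1.5 0 0 0 0.5;0.05 0 -3.5 0 0 0 0.5;0.05 0 -5.5 0 0 0 0.5;0.05 0 -6.5 0 0 0 0.5;0.05 0 -6.8 0 0 0 0.5;0.05 0 -6.8 0 0 0 0.5;0.05 0 -6.8 0 0 0 0.5'; python3 -m handwheel '0 0 -0.3 0 0 0 0.5;0 0 -0.6 0 0 0 0.5;0 0 -0.9 0 0 0 0.5;0 0 -1.2 0 0 0 0.5;0 0 -1.2 0 0 0 0.5'
```

```text
time_s: 6.25
position: [0.611, 0.1346, 0.1835]
tool_rot: [[0.992, -0.124, 0.002], [-0.124, -0.992, 0.0], [0.002, -0.0, -1.0]]
ft_force: [-0.4, -0.1, -1.3]
grip_width: 0.0577
gripper_force: 43.5
time_s: 6.67
position: [0.6103, 0.1345, 0.1696]
tool_rot: [[0.992, -0.124, -0.001], [-0.124, -0.992, -0.0], [-0.001, 0.0, -1.0]]
ft_force: [-1.1, 0.6, -1.3]
grip_width: 0.0579
gripper_force: 43.5
```

```bash
python3 -m handwheel '0 0 -0.3 0 0 0 0.5;0 0 -0.6 0 0 0 0.5;0 0 -0.9 0 0 0 0.5;0 0 -1.2 0 0 0 0.5;0 0 -1.5 0 0 0 0.5;0 0 -1.8 0 0 0 0.5;0 0 -2 0 0 0 0.5;0 0 -2 0 0 0 0.5'; python3 -m handwheel '0 0 -0.1 0 0 0 0.5;0 0 -0.2 0 0 0 0.5;0 0 -0.3 0 0 0 0.5;0 0 -0.3 0 0 0 0.5'
```

```text
time_s: 7.33
position: [0.6104, 0.1345, 0.1497]
tool_rot: [[0.992, -0.124, -0.001], [-0.124, -0.992, -0.0], [-0.001, 0.0, -1.0]]
ft_force: [-0.1, 0.2, -1.5]
grip_width: 0.0573
gripper_force: 43.5
time_s: 7.67
position: [0.6105, 0.1345, 0.1472]
tool_rot: [[0.992, -0.124, -0.0], [-0.124, -0.992, -0.0], [-0.0, 0.0, -1.0]]
ft_force: [-0.1, -0.2, -1.8]
grip_width: 0.0578
gripper_force: 43.5
```

```bash
python3 -m handwheel '0 0 -0.05 0 0 0 0.5;0 0 -0.1 0 0 0 0.5;0 0 -0.1 0 0 0 0.5;0 0 -0.1 0 0 0 0.5'
```

```text
time_s: 8.0
position: [0.6105, 0.1345, 0.1463]
tool_rot: [[0.992, -0.124, -0.0], [-0.124, -0.992, 0.0], [-0.0, -0.0, -1.0]]
ft_force: [-0.3, 0.7, -1.1]
grip_width: 0.058
gripper_force: 43.5
```

```bash
python3 -m handwheel '0 0 -0.05 0 0 0 0.5;0 0 -0.05 0 0 0 0.5;0 0 -0.05 0 0 0 0.5'; python3 -m handwheel '0 0 0 0 0 0 0.75;0 0 0 0 0 0 0.9;0 0 0 0 0 0 0.9;0 0 0 0 0 0 0.9;0 0 0 0 0 0 0.9'; python3 -m handwheel '0 0 1 0 0 0 0.9;0 0 2 0 0 0 0.9;0 0 4 0 0 0 0.9;0 0 6 0 0 0 0.9;0 0 8 0 0 0 0.9;0 0 10 0 0 0 0.9;0 0 10 0 0 0 0.9'; python3 - <<'E'
from h import *
t=get_image("top");s=get_image("side")
a=np.hstack([cv2.resize(s["color"][130:330,200:360],(400,500)),cv2.resize(t["color"][120:320,240:400],(400,500))])
cv2.imwrite("pics/r.png",a[:,:,::-1])
E
```

```text
time_s: 8.25
position: [0.6105, 0.1345, 0.1458]
tool_rot: [[0.992, -0.124, -0.0], [-0.124, -0.992, 0.0], [-0.0, 0.0, -1.0]]
ft_force: [-0.3, -0.5, -1.6]
grip_width: 0.058
gripper_force: 43.5
time_s: 8.67
position: [0.6106, 0.1345, 0.1459]
tool_rot: [[0.992, -0.124, 0.0], [-0.124, -0.992, 0.0], [0.0, -0.0, -1.0]]
ft_force: [0.4, 0.7, -0.4]
grip_width: 0.0766
gripper_force: 0.0
time_s: 9.25
position: [0.6118, 0.1346, 0.2515]
tool_rot: [[0.992, -0.124, 0.009], [-0.124, -0.992, 0.0], [0.009, -0.001, -1.0]]
ft_force: [-0.7, 0.3, 0.8]
grip_width: 0.077
gripper_force: 0.0
```

View pics/r.png

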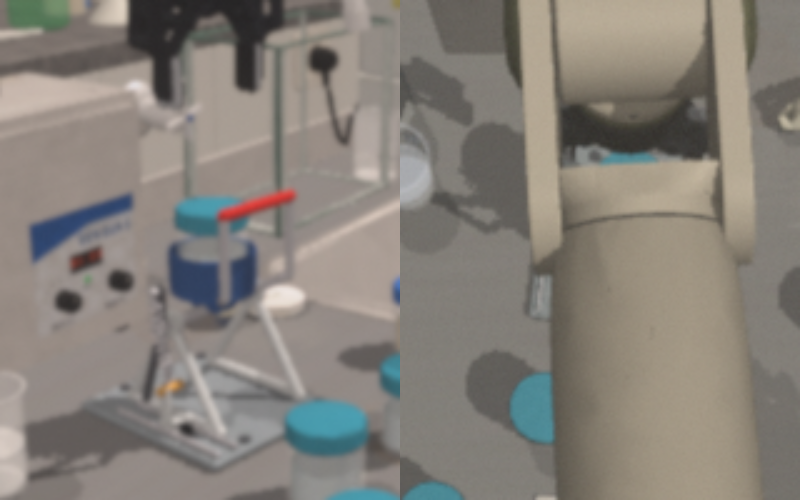

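```bash
python3 -m handwheel '-2 0.3 0 0 0 0 0.5;-4 0.5 0 0 0 0 0;-6 0.8 0 0 0 0 0;-8 1.1 0 0 0 0 0;-8.6 1.15 0 0 0 0 0;-8.6 1.15 0 0 0 0 0;-8.6 1.15 0 0 0 0 0;-8.6 1.15 0 0 0 0 0' 20;  python3 -m handwheel '0 0 -1.5 0 0 0 0;0 0 -3 0 0 0 0;0 0 -4.5 0 0 0 0;0 0 -6 0 0 0 0;0 0 -7.1 0 0 0 0;0 0 -7.1 0 0 0 0;0 0 -7.1 0 0 0 0;0 0 -7.1 0 0 0 0'; python3 - <<'E'
from h import *
s=get_image("side");print(status.observe()["ft_force"])
cv2.imwrite("pics/b.png",cv2.resize(s["color"][140:290,220:370],(600,600),interpolation=cv2.INTER_CUBIC)[:,:,::-1])
E
```

```text
time_s: 10.02
position: [0.5254, 0.1458, 0.2455]
tool_rot: [[0.992, -0.125, -0.0], [-0.125, -0.992, -0.0], [-0.0, 0.0, -1.0]]
ft_force: [-0.2, -0.2, -0.5]
grip_width: 0.0004
gripper_force: 0.0
time_s: 10.68
position: [0.5253, 0.1459, 0.1754]
tool_rot: [[0.992, -0.124, 0.001], [-0.124, -0.992, 0.0], [0.001, -0.0, -1.0]]
ft_force: [-0.1, 0.1, -0.4]
grip_width: 0.0002
gripper_force: 0.0
[-0.23534462  0.2781374   0.74585729]
```

View pics/b.png

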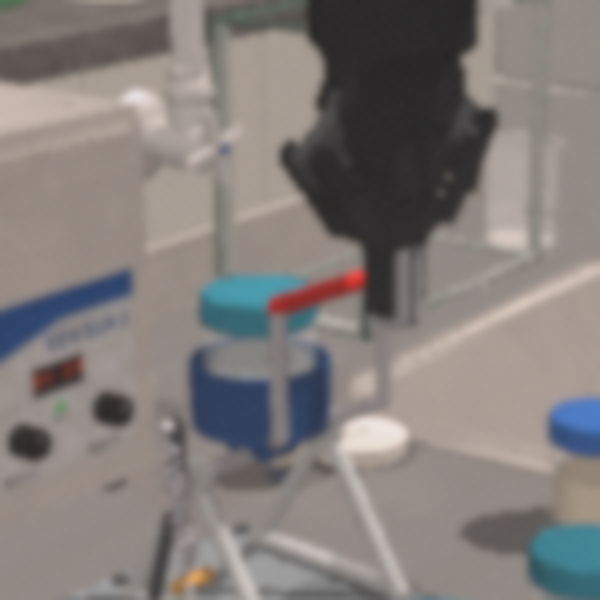

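```bash
python3 -m handwheel '0.3 -0.04 0 0 0 0 0;0.6 -0.08 0 0 0 0 0;0.9 -0.12 0 0 0 0 0;1.2 -0.15 0 0 0 0 0;1.4 -0.18 0 0 0 0 0;1.5 -0.19 0 0 0 0 0;1.6 -0.2 0 0 0 0 0;1.7 -0.21 0 0 0 0 0'; python3 -m handwheel '0.1 -0.01 0 0 0 0 0;0.2 -0.02 0 0 0 0 0;0.3 -0.04 0 0 0 0 0;0.4 -0.05 0 0 0 0 0;0.5 -0.06 0 0 0 0 0;0.6 -0.08 0 0 0 0 0;0.7 -0.09 0 0 0 0 0;0.8 -0.1 0 0 0 0 0' | grep -E 'pos|force'
```

```text
time_s: 11.4
position: [0.5416, 0.1439, 0.1748]
tool_rot: [[0.992, -0.124, -0.0], [-0.124, -0.992, 0.0], [-0.0, 0.0, -1.0]]
ft_force: [0.1, -0.9, -0.2]
grip_width: 0.0002
gripper_force: 0.0
position: [0.5489, 0.143, 0.175]
ft_force: [-5.3, -0.1, 3.9]
gripper_force: 2.6
```

```bash
python3 -m handwheel '0.1 -0.01 0.05 0 0 0 0;0.2 -0.02 0.09 0 0 0 0;0.3 -0.04 0.14 0 0 0 0;0.4 -0.05 0.18 0 0 0 0;0.5 -0.06 0.22 0 0 0 0;0.6 -0.08 0.26 0 0 0 0;0.7 -0.09 0.3 0 0 0 0;0.8 -0.1 0.34 0 0 0 0' | grep -E 'pos|force'; python3 -m handwheel '0.1 -0.01 0.04 0 0 0 0;0.2 -0.02 0.07 0 0 0 0;0.3 -0.04 0.11 0 0 0 0;0.4 -0.05 0.14 0 0 0 0;0.5 -0.06 0.18 0 0 0 0;0.6 -0.08 0.21 0 0 0 0;0.7 -0.09 0.25 0 0 0 0;0.8 -0.1 0.28 0 0 0 0' | grep -E 'pos|force'
```

```text
position: [0.5577, 0.1418, 0.1782]
ft_force: [-2.9, -0.1, 1.9]
gripper_force: 1.5
position: [0.5657, 0.1408, 0.181]
ft_force: [-1.6, -1.2, 1.0]
gripper_force: 0.8
```

```bash
python3 -m handwheel '0.05 -0.01 0.01 0 0 0 0;0.1 -0.01 0.03 0 0 0 0;0.15 -0.02 0.04 0 0 0 0;0.2 -0.02 0.05 0 0 0 0;0.25 -0.03 0.06 0 0 0 0;0.3 -0.04 0.07 0 0 0 0;0.35 -0.04 0.08 0 0 0 0;0.4 -0.05 0.1 0 0 0 0' | grep -E 'pos|force'
```

```text
position: [0.5696, 0.1404, 0.182]
ft_force: [-0.3, -0.5, 0.3]
gripper_force: 0.5
```

```bash
python3 -m handwheel '0.05 -0.01 0.01 0 0 0 0;0.1 -0.01 0.03 0 0 0 0;0.15 -0.02 0.04 0 0 0 0;0.2 -0.02 0.05 0 0 0 0;0.25 -0.03 0.06 0 0 0 0;0.3 -0.04 0.07 0 0 0 0;0.35 -0.04 0.08 0 0 0 0;0.4 -0.05 0.09 0 0 0 0' | grep -E 'pos|force'
```

```text
position: [0.5736, 0.1399, 0.1829]
ft_force: [-1.5, 0.3, 0.9]
gripper_force: 0.3
```

```bash
python3 -m handwheel '0.05 -0.01 0.01 0 0 0 0;0.1 -0.01 0.03 0 0 0 0;0.15 -0.02 0.04 0 0 0 0;0.2 -0.02 0.05 0 0 0 0;0.25 -0.03 0.05 0 0 0 0;0.3 -0.04 0.06 0 0 0 0;0.35 -0.04 0.07 0 0 0 0;0.4 -0.05 0.07 0 0 0 0' | grep -E 'pos|force'; python3 - <<'E'
from h import *
s=get_image("side");hsv=cv2.cvtColor(s["color"],cv2.COLOR_RGB2HSV)
m=cv2.inRange(hsv,(0,170,110),(5,255,255));m[:190]=0;m[260:]=0;m[:,:260]=0;m[:,330:]=0
ys,xs=np.nonzero(m);print(xs.min(),xs.max(),xs.mean(),ys.mean())
o=np.array([.6103,.135,0]);a=np.radians(-7.3);X=np.array([np.cos(a),np.sin(a),0])
for t in np.arange(0,1.15,.1):print(round(t,1),np.round(proj(s,o+X*(-.05*np.cos(t)+.095*np.sin(t))+[0,0,.09+.095*np.cos(t)+.05*np.sin(t)]),1))
E
```

```text
position: [0.5776, 0.1394, 0.1836]
ft_force: [-0.0, 0.1, -0.2]
gripper_force: 0.1
277 288 283.04761904761904 205.57142857142858
0.0 [303.1 211.2]
0.1 [299.3 207.9]
0.2 [295.4 205.2]
0.3 [291.5 202.9]
0.4 [287.5 201.2]
0.5 [283.5 200. ]
0.6 [279.7 199.4]
0.7 [275.9 199.3]
0.8 [272.3 199.7]
0.9 [268.9 200.7]
1.0 [265.7 202.2]
1.1 [262.7 204.1]
```

```bash
python3 -m handwheel '0.05 -0.01 0.01 0 0 0 0;0.1 -0.01 0.02 0 0 0 0;0.15 -0.02 0.03 0 0 0 0;0.2 -0.02 0.03 0 0 0 0;0.25 -0.03 0.04 0 0 0 0;0.3 -0.04 0.05 0 0 0 0;0.35 -0.04 0.05 0 0 0 0;0.4 -0.05 0.06 0 0 0 0' | grep -E 'pos|force'; cat > look.py <<'E'
from h import *
s=get_image("side");hsv=cv2.cvtColor(s["color"],cv2.COLOR_RGB2HSV)
m=cv2.inRange(hsv,(0,170,110),(5,255,255));m[:190]=0;m[260:]=0;m[:,:230]=0;m[:,330:]=0
ys,xs=np.nonzero(m);print(xs.min(),xs.max(),xs.mean(),ys.mean())
E
python3 look.py
```

```text
position: [0.5816, 0.1389, 0.1842]
ft_force: [-0.6, 0.2, 0.4]
gripper_force: 0.0
275 286 281.0 203.8
```

```bash
python3 -m handwheel '0.05 -0.01 0.01 0 0 0 0;0.1 -0.01 0.02 0 0 0 0;0.15 -0.02 0.02 0 0 0 0;0.2 -0.02 0.03 0 0 0 0;0.25 -0.03 0.03 0 0 0 0;0.3 -0.04 0.03 0 0 0 0;0.3 -0.04 0.03 0 0 0 0;0.3 -0.04 0.03 0 0 0 0' | grep -E 'pos|force'; python3 look.py
```

```text
position: [0.5845, 0.1385, 0.1845]
ft_force: [-0.3, -0.2, 0.8]
gripper_force: 0.0
270 285 278.04 202.0
```

```bash
python3 -m handwheel '0 0 0 0 0 0 0;0 0 0 0 0 0 0;0 0 0 0 0 0 0;0 0 0 0 0 0 0;0 0 0 0 0 0 0;0 0 0 0 0 0 0' | grep -E 'pos|force'; python3 look.py
```

```text
position: [0.5845, 0.1385, 0.1845]
ft_force: [-0.3, -0.3, 0.2]
gripper_force: 0.0
270 285 278.48 201.88
```

```bash
python3 - <<'E'
from h import *
s=get_image("side")
cv2.imwrite("pics/n.png",cv2.resize(s["color"][140:290,220:370],(600,600),interpolation=cv2.INTER_CUBIC)[:,:,::-1])
E
```

```text
(no output)
```

View pics/n.png

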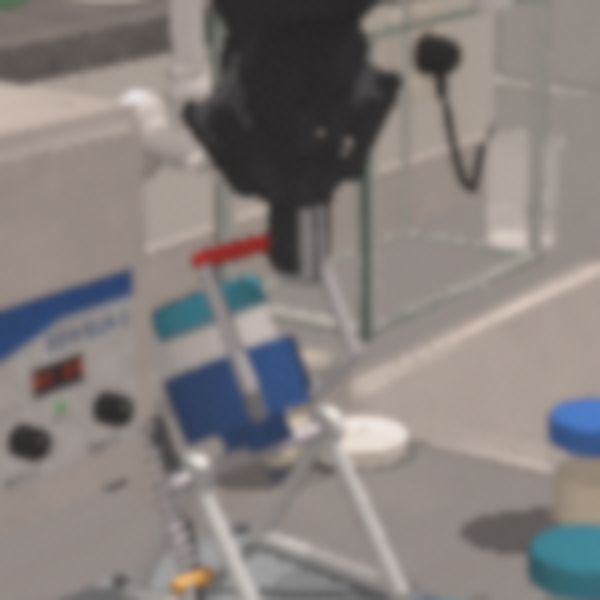

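The cup has snapped over: the bar's near end is at crop (200,258), the jar is seated in the slanted cup, and the bar is ahead of the fingers. I'll back the fingers away, then up.

```bash
python3 -m handwheel '-0.5 0.06 0 0 0 0 0;-1 0.13 0 0 0 0 0;-2 0.25 0 0 0 0 0;-3 0.38 0 0 0 0 0;-4 0.5 0 0 0 0 0;-5 0.63 0 0 0 0 0;-5 0.63 0 0 0 0 0;-5 0.63 0 0 0 0 0' | grep -E 'pos|force'; python3 look.py;  python3 -m handwheel '0 0 1 0 0 0 0;0 0 2 0 0 0 0;0 0 4 0 0 0 0;0 0 6 0 0 0 0;0 0 8 0 0 0 0;0 0 8 0 0 0 0;0 0 8 0 0 0 0;0 0 8 0 0 0 0' | grep -E 'pos|force'; python3 look.py; python3 - <<'E'
from h import *
s=get_image("side")
cv2.imwrite("pics/f.png",cv2.resize(s["color"][140:290,220:370],(600,600),interpolation=cv2.INTER_CUBIC)[:,:,::-1])
E
```

```text
position: [0.5343, 0.1449, 0.1848]
ft_force: [-0.1, -0.6, -0.1]
gripper_force: 0.0
270 297 283.25 200.52941176470588
position: [0.5345, 0.1447, 0.2636]
ft_force: [0.4, 0.2, 0.2]
gripper_force: 0.0
270 297 283.3134328358209 200.49253731343285
```

View pics/f.png

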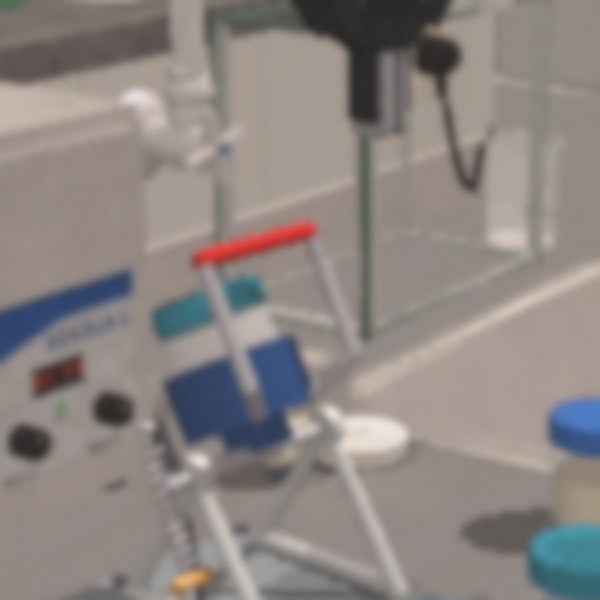

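The cup rests untouched at its slanted stop at about 0.5 rad, with the jar seated in it. The bar stayed still while the fingers withdrew.

```bash
python3 -c "
from rig import env
print(env.close_job())"
```

```text
the job is handed in; nothing more can be done
None
```

I put the teal-lidded jar in the cup, pushed the bar until the cup snapped over to its stop by itself (about 0.5 rad), backed the fingers off and handed the job in; the last picture shows the jar seated and untouched, but the hand-in gave no verdict.

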